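Fit the index gear on the ring-marking stand

TASK

Fit the index gear, the one with the square hub and the D-shaped hole, onto the flatted spindle of the indexing stand: turn it so that the flat of its hole matches the flat of the spindle, and push it fully home so that it rests level on the shoulder, then let go. Leave the other gear, the one with the round hub and round hole, where it lies.

Things in the scene. Friction and masses are not known exactly. Their poses are not given: they have to be found in the camera images.
- gear_hub (a point): Loose index gear, aluminium, 0.25 kg, hub up: toothed disc 72 mm wide, 10 mm thick; on it a square hub 40 x 40 mm, 44 mm tall, its faces square to x and y. D-shaped through hole, 28 mm diameter, its flat 7 mm from the axis on the +x side, where a black 8 mm dimple marks the disc. This point: on the axis, mid-hub, 32 mm above the underside, 22 mm above the disc. x points to the hole's flat, z up.
- spindle_seat (a point): Fixed stand: steel plate 120 x 90 x 14 mm, 52 mm round shoulder, its top 34 mm over the bench, and an upright D spindle, 24 mm diameter, flat 5 mm from the axis on the +x side, 46 mm long, top 15 mm tapered. A brass post 44 mm high is 52 mm out on the flat's side. This point: on the axis at the shoulder's top. x points out through the flat, z up. Fitted gear: same x, its point 32 mm above this.
- idler_hub (a point): The other gear, to be left alone: same aluminium disc, 72 mm wide and 10 mm thick, but with a round hub 36 mm in diameter, 40 mm tall in all, and a round 16 mm hole. Loose, lying flat on the bench; it may have changed places with the index gear. This point lies on its axis, 20 mm above its underside, z up.
There are look-alikes about, which are no part of the job. What is shaped like the part that bears gear_hub but green, red or yellow is not meant.

How it is judged:
At the end, for the whole second after the job is handed in: The index gear sits on the spindle, its axis within 10 mm of the spindle's, its underside within 6 mm of the shoulder, level within 10 degrees, the flat of its hole facing the way of the spindle's flat within 28 degrees (the loose fit lets it rock this much), released and at rest (horizontal distance between gear_hub and spindle_seat below 0.01 m and z of gear_hub in the frame of spindle_seat between 0.026 and 0.038 m and angle between gear_hub's own z axis and vertical below 0.17 rad and angle between the x axis of gear_hub and the x axis of spindle_seat, either way round below 0.5 rad); the robot touches nothing.
It fails at once if the other gear is shifted by more than 30 mm (distance of idler_hub from where it was at the start of the episode above 0.03 m).
It also fails if it takes over 42 s, if anything falls off the work surface, if the arm or the gripper's body presses on something with over 40 N, if the wrist force passes 120 N, or if a joint passes its speed limit or range.

ROBOT

A 7-joint arm with a two-finger parallel gripper is mounted at the origin on the work surface. World frame = base frame: x ahead of the robot, y to its left, z up, the work surface at z = 0. Lengths are in m, angles in rad, forces in N, time in s.
With the tool pointing down it reaches from about 0.425 to 1.025 m from the base axis. Payload 9.4 kg.
Tool frame: the origin (TCP) lies at the very end of the fingers, on their centre line; the grasp point (between the pads) lies 19 mm behind it; z points along the fingers, y is the line along which they close (so a half turn about z gives the same grasp; the last joint's range is limited). The gripper opens to 93 mm and grips with 3 to 60 N. Pads are 15 mm wide; open, the fingers measure 128 mm over their backs; the gripper's body (75 mm by 188 mm) begins 65 mm behind the grasp point.
Start: joints at [1.201, 0.599, -0.003, 1.599, 0.002, 0.943, -0.08], TCP at [0.209, -0.694, 0.219] pointing down, gripper open.
Joint ranges: [-2.57, 2.57], [-0.35, 1.97], [-1.29, 1.29], [0.11, 2.56], [-1.05, 4.19], [0.11, 1.86], [-2.63, 2.63]. Speed limits (rad/s): [2.22, 2.22, 3.01, 3.01, 3.14, 3.14, 3.14].

INTERFACE

Orientations are given as a 3x3 rotation matrix whose columns are the frame's x, y, z axes.
In Python, from rig import manip gives the robot as it stands.
- The arm moves only by the shell command python3 -m pendant 'ROWS' [FORCE]. ROWS is JSON, a list of rows, each a list of 7 numbers: the turn, a rotation vector about the tool's x, y, z in rad, then the shift along the tool's x, y, z in mm, then the gripper's target within -1 to 1 (fully open at 1, half-way at 0, shut at -1). In form: [[rx, ry, rz, x, y, z, hand], ...]. A call has 1 to 20 rows; each row is the pose to reach, as a shift and turn from the pose commanded when the call began, along the tool's axes at that moment; what a row does not reach only later rows make up. A row lasts 1/12 s, in which the tool goes at most 41.7 mm and 7.16 degrees, less where a joint would pass 70% of its speed; a pose out of reach is approached as far as the arm can. A call with a gripper value outside its range is refused whole. The fingers move at their own pace and stop on an object; FORCE is the grip in N (left out, the last holds). Time passes only in rows, so rows that repeat a pose let the fingers close. It gives the time, the measured TCP pose, the force, the opening and the grip force at its end, in the units of the state.
- manip.sense(): the state, without advancing time (a new reading comes with each control period).
- manip.snapshot(name): name is "scene" or "top"; returns the picture (420x560x3 uint8, red, green, blue); there is no depth.
- manip.camera_info(name): a dict with "camera_matrix" (3x3 intrinsics, pixels), "k1" (the pictures are not rectified: a ray, as slopes to the right and down, at radius r is drawn at 1 + k1 r^2 times it, then the intrinsics apply), "R" (3x3) and "t" (3): a world point X has camera coordinates R X + t. Camera axes: x right, y down, z forward; pixel columns grow to the right and rows downward; lengths in m; the calibration is good to about 2 mm. A picture is of the moment at which its call begins. camera_info takes no time and is no camera call.
- manip.finish_job(): hands the job in; it is judged then, once.
Trained networks look in the newest picture that a camera, given by its name, has taken for a name from the list of things; names that differ only in an ending like _2 or _b are one class to them, and where a whole thing is asked for, a point or a joint stands for the part that bears it (a point fixed in the world has none). Each returns a list of dicts, best first, with "score" (0 to 1); they miss things now and then, are a little off and sometimes report something else, mostly with a low value. They report only what shows in the picture. A call takes as long as a camera call. They do not tell look-alikes from the thing itself.
- manip.regions_of(camera, query): "pixels" (420x560 bool, what is visible of it) and "bbox" ([left, top, right, bottom] in pixels, round what is visible of it).
- manip.tip_of(camera, query): "centre" ([column, row] in pixels: a listed point, or the origin of a listed thing).
The state is a dict: "time": time; "joint_pos": joint angles; "qvel": joint speeds; "joint_efforts": joint torques, N m; "tcp_pos": TCP position; "tcp_rot": TCP orientation; "force": force on the tool from outside, world axes, zero at the start; "wrist_torque": the same for the moment, N m; "opening": finger opening in m; "gripper_force": force on a finger pad.
Only numpy, scipy, OpenCV 4.12 (cv2) and the standard library are available. Lean on these libraries where they do the work, as an engineer would, in place of code of your own. Each camera call takes 0.05 s, during which the arm holds its last target. There are 200 camera calls.

## Working session

There is one attempt and no reset: what is moved stays moved. The work goes in short steps, Python scripts to look and compute and a shell command to move; the robot and the scene stay as the last step left them, time stands still between calls to the robot, and variables do not carry over. Pictures are saved under pics/ and viewed, at most 10 in all, crops included, and the job is handed in when it is done.

```bash
ls; mkdir -p pics
cat > h.py <<'E'
import numpy as np, cv2
from rig import manip
def ray(cam,uv):
    c=manip.camera_info(cam);K=np.array(c["camera_matrix"]);k=c["k1"]
    p=cv2.undistortPoints(np.array([[uv]],float),K,np.array([k,0,0,0,0.]))[0,0]
    R=np.array(c["R"]);t=np.array(c["t"]);return -R.T@t, R.T@np.array([p[0],p[1],1])
def atz(cam,uv,z):
    o,d=ray(cam,uv);return o+d*(z-o[2])/d[2]
def proj(cam,X):
    c=manip.camera_info(cam)
    return cv2.projectPoints(np.array(X,float).reshape(-1,3),cv2.Rodrigues(np.array(c["R"]))[0],np.array(c["t"],float),np.array(c["camera_matrix"]),np.array([c["k1"],0,0,0,0.]))[0][:,0]
def save(im,n): cv2.imwrite("pics/"+n,im[:,:,::-1])
E
python3 - <<'E'
from h import *
a=manip.snapshot("top");b=manip.snapshot("scene");save(a,"top.png");save(b,"scene.png")
for c in("top","scene"):
  print(c,ray(c,(280,210)))
  for q,z in(("gear_hub",.032),("spindle_seat",.034),("idler_hub",.02)):
    for r in manip.tip_of(c,q)[:4]: print(q,r["score"],np.round(r["centre"],1),atz(c,r["centre"],z).round(3))
s=manip.sense();print(s["time"],s["tcp_pos"],s["tcp_rot"],s["opening"])
E
```

```text
pics
top (array([0.3643258 , 0.04289308, 0.79116486]), array([ 0.15316747,  0.00991361, -0.98822911]))
gear_hub 0.98 [210.  250.8] [0.415 0.17  0.032]
gear_hub 0.95 [276.2 213. ] [0.477 0.057 0.032]
gear_hub 0.94 [324.7 146.4] [ 0.592 -0.029  0.032]
gear_hub 0.78 [288.  281.3] [0.362 0.039 0.032]
spindle_seat 0.86 [426.8 182.4] [ 0.525 -0.204  0.034]
idler_hub 0.88 [139.2 172.6] [0.556 0.299 0.02 ]
scene (array([0.90288366, 0.23894671, 0.59025517]), array([-0.5828803 , -0.30930681, -0.75153436]))
gear_hub 0.94 [368.8 222.2] [0.427 0.167 0.032]
gear_hub 0.93 [254.6 183.4] [ 0.429 -0.067  0.032]
gear_hub 0.58 [318.1 180.6] [0.368 0.043 0.032]
gear_hub 0.57 [298.7 222.5] [0.482 0.053 0.032]
spindle_seat 0.98 [174.5 192.5] [ 0.519 -0.195  0.034]
idler_hub 0.81 [418.4 318.1] [0.567 0.295 0.02 ]
0.4 [ 0.20922739 -0.6940808   0.21849234] [[ 9.57442654e-01  2.88623544e-01 -1.18225942e-04]
 [ 2.88623564e-01 -9.57442631e-01  2.14239659e-04]
 [-5.13599468e-05 -2.39244981e-04 -9.99999970e-01]] 0.09292516517305727
```

View pics/top.png

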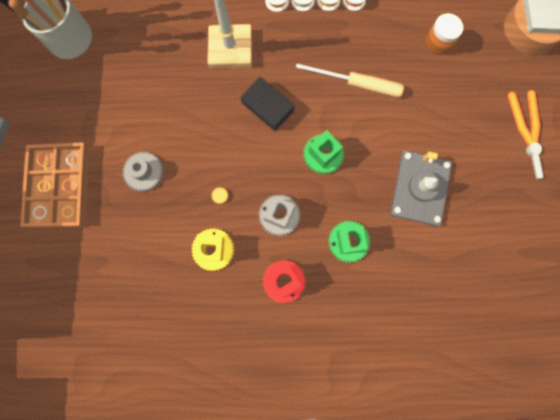

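View pics/scene.png

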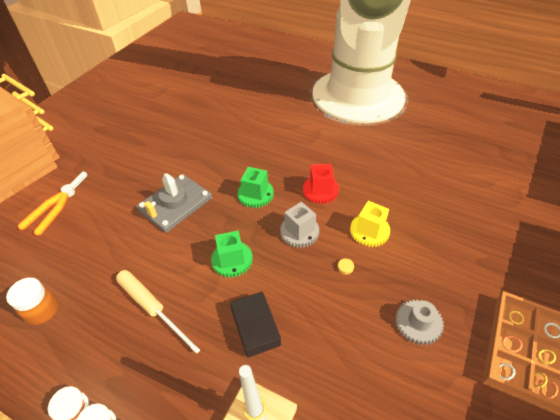

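The top view shows the grey index gear at about (279,214) with its dimple at (264,210), to the left. The stand is at (422,188) with its brass post at (430,157), and the idler is at (142,171). I'll zoom in for the angles.

Run:
```python
from h import *
T=cv2.imread("pics/top.png");S=cv2.imread("pics/scene.png")
def crop(I,u,v,w=80): return cv2.resize(I[v:v+w*3//4,u:u+w],(400,300),interpolation=cv2.INTER_CUBIC)
M=np.vstack([np.hstack([crop(T,240,184),crop(T,382,148,100)]),np.hstack([crop(S,260,195),crop(S,130,160,100)])])
cv2.imwrite("pics/m.png",M)
```

```text
(no output)
```

View pics/m.png

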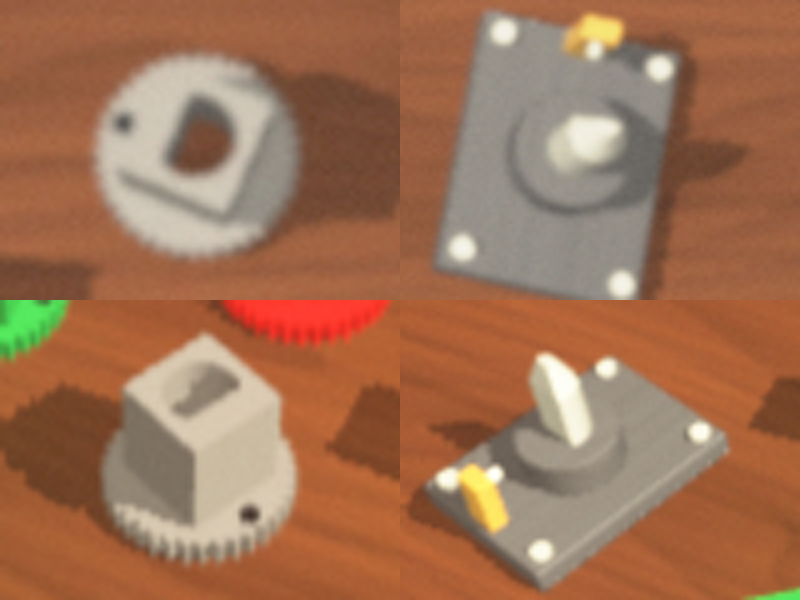

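Run:
```python
from h import *
t5=lambda p:(240+p[0]/5-.4,184+p[1]/5-.4);s5=lambda p:(260+p[0]/5-.4,195+p[1]/5-.4)
t4=lambda p:(382+p[0]/4-.4,148+p[1]/4-.4);s4=lambda p:(130+p[0]/4-.4,160+p[1]/4-.4)
disc=atz("top",t5((198,155)),.008);print("disc top",disc)
for n,d in(("top",atz("top",t5((123,122)),.01)),("scene",atz("scene",s5((249,214)),.01))):
  print("dimple",n,d,np.hypot(*(d-disc)[:2]),np.degrees(np.arctan2(*(d-disc)[1::-1])))
H=np.array([atz("scene",s5(p),.054) for p in((206,33),(125,88),(193,148),(280,100))])
print("hub top scene",H.mean(0));
for i in range(4):
  e=H[(i+1)%4]-H[i];print(np.hypot(*e[:2]),np.degrees(np.arctan2(e[1],e[0])))
for n,f,P in(("top",t4,((103,31),(259,67),(222,285),(61,248))),("scene",s4,((206,67),(299,132),(140,250),(47,178)))):
  if n=="scene":P=(P[3],P[0],P[1],P[2])
  B=np.array([atz(n,f(p),.017) for p in P]);print(n,"plate",B.round(4).tolist(),B.mean(0))
  for i in range(4):
    e=B[(i+1)%4]-B[i];print(np.hypot(*e[:2]),np.degrees(np.arctan2(e[1],e[0])))
print("shoulder top",atz("top",t4((172,153)),.032))
print("shoulder scene",atz("scene",s4((168,137)),.034))
for r in manip.regions_of("top","gear_hub")[:5]:print(r["bbox"],r["score"])
```

```text
disc top [0.47758397 0.05230455 0.008     ]
dimple top [0.48952124 0.07834617 0.01      ] 0.028647236395087282 65.37364394783098
dimple scene [0.4892053  0.07821502 0.01      ] 0.0283973183202772 65.84286041421106
hub top scene [0.47799106 0.05300496 0.054     ]
0.03942403510917316 -22.272591886373174
0.03641206092724225 66.42798251601685
0.037928592750759924 150.75879400457083
0.04108684056233104 -115.90262441609514
top plate [[0.5781, -0.1778, 0.017], [0.5607, -0.2475, 0.017], [0.4631, -0.2235, 0.017], [0.4809, -0.153, 0.017]] [ 0.5206815  -0.20044918  0.017     ]
0.07184970229095586 -104.04675209151503
0.10050489991673374 166.17036185720642
0.07263892074546757 75.84016727701803
0.1003616463773817 -14.279808071446618
scene plate [[0.5612, -0.2485, 0.017], [0.4635, -0.2238, 0.017], [0.4819, -0.1538, 0.017], [0.5784, -0.1789, 0.017]] [ 0.52124091 -0.2012689   0.017     ]
0.1007186872026876 165.81133308624658
0.0723635395744664 75.26624569917153
0.09966534803672843 -14.545474558332627
0.07174054403034608 -103.89568264602299
shoulder top [ 0.51915369 -0.20029455  0.032     ]
shoulder scene [ 0.52454139 -0.19797088  0.034     ]
[265.2, 263.3, 305.0, 302.2] 0.96
[259.9, 194.5, 301.7, 237.1] 0.59
[299.7, 132.5, 344.2, 173.9] 0.59
[189.5, 230.8, 230.2, 273.6] 0.57
```

The gear is at about (0.478, 0.053) with yaw 65.5°, and the stand is at (0.521, -0.201) with yaw -14.2°. The known sizes check: the dimple radius is 28.5 mm and both cameras agree. I'll grip across the gear's y faces so the fingers stay clear of the brass post.

```bash
python3 -m pendant '[[0,0,-0.85,388,-248,40,1],[0,0,-0.85,388,-248,40,1],[0,0,-0.85,388,-248,40,1],[0,0,-0.85,388,-248,40,1],[0,0,-0.85,388,-248,40,1],[0,0,-0.85,388,-248,40,1],[0,0,-0.85,388,-248,40,1],[0,0,-0.85,388,-248,40,1],[0,0,-0.85,388,-248,40,1],[0,0,-0.85,388,-248,40,1],[0,0,-0.85,473,-637,68,1],[0,0,-0.85,473,-637,68,1],[0,0,-0.85,473,-637,68,1],[0,0,-0.85,473,-637,68,1],[0,0,-0.85,473,-637,68,1],[0,0,-0.85,473,-637,68,1],[0,0,-0.85,473,-637,68,1],[0,0,-0.85,473,-637,68,1],[0,0,-0.85,473,-637,68,1],[0,0,-0.85,473,-637,68,1]]'
cat > rel.py <<'E'
import sys;from h import *
x,y,z,ya=map(float,sys.argv[1:5]);s=manip.sense();R=np.array(s["tcp_rot"])
d=R.T@(np.array([x,y,z])-s["tcp_pos"])*1000
cur=np.degrees(np.arctan2(R[1,1],R[0,1]));a=(ya-cur+90)%180-90
print("shift",d.round(1),"rz",round(-np.radians(a),3),"cur yaw y",cur,"tilt",R[:,2].round(3),"t",s["time"],"q7",s["joint_pos"][6],"F",np.round(s["force"],1))
E
python3 rel.py .478 .0527 .021 -24.5
```

```text
time: 2.12
tcp_pos: [0.4782, 0.0383, 0.1519]
tcp_rot: [[0.415, 0.91, 0.001], [0.91, -0.415, 0.0], [0.0, 0.001, -1.0]]
force: [1.3, -0.0, -0.3]
opening: 0.0929
gripper_force: 0.0
shift [ 13.   -6.3 130.9] rz -0.001 cur yaw y -24.54091153785677 tilt [ 0.001  0.    -1.   ] t 2.1167 q7 -0.8291749035953064 F [ 1.3 -0.  -0.3]
```

```bash
python3 -m pendant '[[0,0,0,0,0,0,1],[0,0,0,0,0,0,1],[0,0,0,0,0,0,1]]'; python3 rel.py .478 .0527 .021 -24.5
```

```text
time: 2.37
tcp_pos: [0.4783, 0.0362, 0.1518]
tcp_rot: [[0.414, 0.91, -0.0], [0.91, -0.414, -0.0], [-0.0, 0.0, -1.0]]
force: [0.3, -0.7, -0.7]
opening: 0.093
gripper_force: 0.0
shift [ 14.9  -7.1 130.8] rz 0.0 cur yaw y -24.47510387185457 tilt [-0. -0. -1.] t 2.3667 q7 -0.8239696348590965 F [ 0.3 -0.7 -0.7]
```

```bash
python3 -m pendant '[[0,0,0,15,-7,25,1],[0,0,0,15,-7,60,1],[0,0,0,15,-7,95,1],[0,0,0,15,-7,120,1],[0,0,0,15,-7,131,1],[0,0,0,15,-7,131,1],[0,0,0,15,-7,131,1],[0,0,0,15,-7,131,-1],[0,0,0,15,-7,131,-1],[0,0,0,15,-7,131,-1],[0,0,0,15,-7,131,-1],[0,0,0,15,-7,131,-1],[0,0,0,15,-7,131,-1],[0,0,0,15,-7,131,-1],[0,0,0,15,-7,131,-1],[0,0,0,15,-7,131,-1]]' 40; python3 rel.py .478 .0527 .021 -24.5
```

```text
time: 3.7
tcp_pos: [0.4782, 0.053, 0.0208]
tcp_rot: [[0.415, 0.91, 0.0], [0.91, -0.415, -0.0], [0.0, 0.0, -1.0]]
force: [-0.1, 0.9, 2.3]
opening: 0.0396
gripper_force: 40.0
shift [-0.3 -0.1 -0.2] rz -0.0 cur yaw y -24.517729664403117 tilt [ 0. -0. -1.] t 3.7 q7 -0.9599115405242685 F [-0.1  0.9  2.3]
```

```bash
python3 -m pendant '[[0,0,0,0,0,-30,-1],[0,0,0,0,0,-70,-1],[0,0,0,0,0,-110,-1],[0,0,0,0,0,-110,-1],[0,0,1.39,-213,144,-110,-1],[0,0,1.39,-213,144,-110,-1],[0,0,1.39,-213,144,-110,-1],[0,0,1.39,-213,144,-110,-1],[0,0,1.39,-213,144,-110,-1],[0,0,1.39,-213,144,-110,-1],[0,0,1.39,-213,144,-110,-1],[0,0,1.39,-213,144,-110,-1],[0,0,1.39,-213,144,-110,-1],[0,0,1.39,-213,144,-110,-1],[0,0,1.39,-213,144,-110,-1],[0,0,1.39,-213,144,-110,-1],[0,0,1.39,-213,144,-110,-1],[0,0,1.39,-213,144,-110,-1],[0,0,1.39,-213,144,-110,-1],[0,0,1.39,-213,144,-110,-1]]'; python3 rel.py .521 -.2008 .055 -104.2
python3 - <<'E'
from h import *
a=manip.snapshot("top");b=manip.snapshot("scene")
C=lambda I,u,v,w=110: cv2.resize(I[v:v+w*3//2,u:u+w],(400,600),interpolation=cv2.INTER_CUBIC)
save(np.hstack([C(a,370,90),C(b,120,90)]),"held.png")
s=manip.sense();print(s["opening"])
p=s["tcp_pos"];a=np.radians(-14.2);c=np.array([np.cos(a),np.sin(a),0]);q=np.array([-c[1],c[0],0])
for n,l in(("top",(370,90)),("scene",(120,90))):
  print(n,((proj(n,[p+[0,0,-.021],p+c*.0285+[0,0,-.011],p+c*.036+[0,0,-.021],p-c*.036+[0,0,-.021],p+q*.036+[0,0,-.021],p-q*.036+[0,0,-.021]])-l+.4)*400/110).round(0).tolist())
E
```

```text
time: 5.37
tcp_pos: [0.5206, -0.2007, 0.1306]
tcp_rot: [[0.97, -0.243, -0.0], [-0.243, -0.97, 0.0], [-0.0, -0.0, -1.0]]
force: [0.1, -0.1, -3.1]
opening: 0.0399
gripper_force: 40.0
shift [ 0.4  0.  75.6] rz 0.002 cur yaw y -104.05924766266921 tilt [-0.  0. -1.] t 5.3667 q7 -1.417478091551214 F [ 0.1 -0.1 -3.1]
0.04018989304889971
top [[255.0, 309.0], [274.0, 241.0], [269.0, 231.0], [241.0, 390.0], [174.0, 291.0], [335.0, 328.0]]
scene [[155.0, 267.0], [103.0, 282.0], [96.0, 306.0], [211.0, 230.0], [201.0, 298.0], [110.0, 236.0]]
```

View pics/held.png

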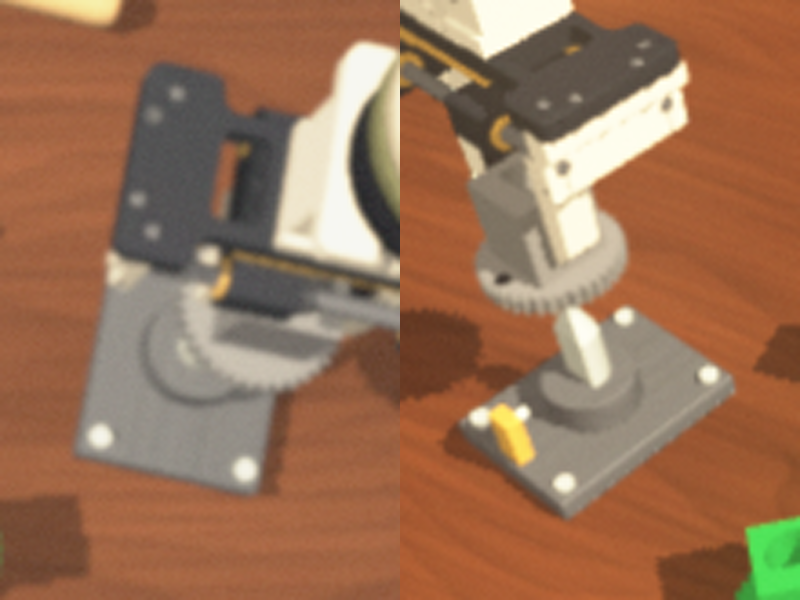

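The gear is held level, with its dimple where predicted (scene crop (102,280)) and facing the post. Next I descend onto the taper and check the force.

```bash
python3 -m pendant '[[0,0,0,0,0,15,-1],[0,0,0,0,0,25,-1],[0,0,0,0,0,30,-1],[0,0,0,0,0,34,-1],[0,0,0,0,0,38,-1],[0,0,0,0,0,42,-1],[0,0,0,0,0,42,-1],[0,0,0,0,0,42,-1]]'; python3 rel.py .521 -.2008 .055 -104.2
```

```text
time: 6.13
tcp_pos: [0.5208, -0.2006, 0.0887]
tcp_rot: [[0.97, -0.245, -0.0], [-0.245, -0.97, 0.0], [-0.0, 0.0, -1.0]]
force: [-0.2, 0.8, -3.1]
opening: 0.0401
gripper_force: 40.0
shift [ 0.3  0.1 33.7] rz 0.001 cur yaw y -104.15924435260631 tilt [-0.  0. -1.] t 6.1333 q7 -1.4063172214621142 F [-0.2  0.8 -3.1]
```

Free so far, with the underside at 0.068. Continuing down.

```bash
python3 -m pendant '[[0,0,0,0,0,4,-1],[0,0,0,0,0,8,-1],[0,0,0,0,0,12,-1],[0,0,0,0,0,15,-1],[0,0,0,0,0,15,-1]]'; python3 rel.py .521 -.2008 .055 -104.2
```

```text
time: 6.55
tcp_pos: [0.5204, -0.2005, 0.073]
tcp_rot: [[0.97, -0.245, -0.001], [-0.245, -0.97, 0.0], [-0.001, 0.0, -1.0]]
force: [-1.1, -0.5, -1.6]
opening: 0.0398
gripper_force: 40.0
shift [ 0.6  0.2 18. ] rz 0.001 cur yaw y -104.15711355206855 tilt [-0.001  0.    -1.   ] t 6.55 q7 -1.4023291652596754 F [-1.1 -0.5 -1.6]
```

```bash
python3 -m pendant '[[0,0,0,0,0,4,-1],[0,0,0,0,0,8,-1],[0,0,0,0,0,12,-1],[0,0,0,0,0,15,-1],[0,0,0,0,0,17,-1],[0,0,0,0,0,17,-1],[0,0,0,0,0,17,-1]]'; python3 rel.py .521 -.2008 .055 -104.2
```

```text
time: 7.13
tcp_pos: [0.5207, -0.2007, 0.0566]
tcp_rot: [[0.97, -0.245, -0.0], [-0.245, -0.97, 0.0], [-0.0, 0.0, -1.0]]
force: [-0.1, 0.2, -3.8]
opening: 0.0396
gripper_force: 40.0
shift [0.3 0.1 1.6] rz 0.001 cur yaw y -104.17089954103335 tilt [-0.  0. -1.] t 7.1333 q7 -1.3984254300051056 F [-0.1  0.2 -3.8]
```

```bash
python3 -m pendant '[[0,0,0,0,0,1.5,-1],[0,0,0,0,0,1.5,-1],[0,0,0,0,0,1.5,-0.3],[0,0,0,0,0,1.5,0],[0,0,0,0,0,1.5,0.3],[0,0,0,0,0,1.5,0.5],[0,0,0,0,0,1.5,0.5],[0,0,0,0,0,1.5,0.5],[0,0,0,0,0,1.5,0.5]]'; python3 rel.py .521 -.2008 .055 -104.2
```

```text
time: 7.88
tcp_pos: [0.5208, -0.2006, 0.0554]
tcp_rot: [[0.97, -0.245, 0.0], [-0.245, -0.97, -0.0], [0.0, 0.0, -1.0]]
force: [1.1, -0.6, -0.3]
opening: 0.0692
gripper_force: 0.0
shift [0.2 0.1 0.4] rz 0.001 cur yaw y -104.15878460143374 tilt [ 0. -0. -1.] t 7.8833 q7 -1.3980401887050689 F [ 1.1 -0.6 -0.3]
```

Released. Now I raise the tool straight up, move it aside and look.

```bash
python3 -m pendant '[[0,0,0,0,0,-20,0.5],[0,0,0,0,0,-50,0.5],[0,0,0,0,0,-90,0.5],[0,0,0,0,0,-130,0.5],[0,0,0,0,0,-160,0.5],[0,0,0,0,40,-160,0.5],[0,0,0,0,80,-160,0.5],[0,0,0,0,120,-160,0.5],[0,0,0,0,160,-160,0.5],[0,0,0,0,200,-160,0.5],[0,0,0,0,240,-160,0.5],[0,0,0,0,240,-160,0.5],[0,0,0,0,240,-160,0.5],[0,0,0,0,240,-160,0.5]]'
python3 - <<'E'
from h import *
a=manip.snapshot("top");b=manip.snapshot("scene")
C=lambda I,u,v,w=110: cv2.resize(I[v:v+w*3//2,u:u+w],(400,600),interpolation=cv2.INTER_CUBIC)
save(np.hstack([C(a,370,90),C(b,120,90)]),"done.png")
p=np.array([.521,-.2008,.034]);g=np.radians(-14.2);c=np.array([np.cos(g),np.sin(g),0])
for n,l in(("top",(370,90)),("scene",(120,90))):
  print(n,((proj(n,[p,p+c*.0285+[0,0,.010],p+[0,0,.054]])-l+.4)*400/110).round(0).tolist())
E
```

```text
time: 9.05
tcp_pos: [0.4619, -0.4328, 0.215]
tcp_rot: [[0.969, -0.245, -0.0], [-0.245, -0.969, 0.001], [-0.001, -0.001, -1.0]]
force: [-0.2, 0.6, -0.6]
opening: 0.0696
gripper_force: 0.0
top [[202.0, 345.0], [219.0, 283.0], [239.0, 320.0]]
scene [[189.0, 373.0], [141.0, 390.0], [165.0, 299.0]]
```

View pics/done.png

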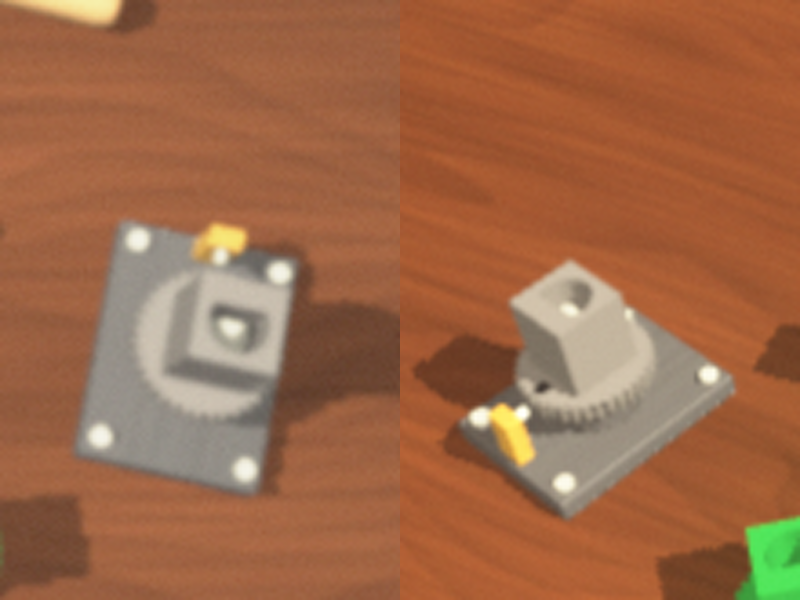

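The gear sits level on the shoulder. Its dimple is at scene crop (141,387) against a predicted (141,390), facing the post, and the tool is clear.

```bash
python3 -c "
from rig import manip
print(manip.finish_job())"
```

```text
the job is handed in; nothing more can be done
None
```

The index gear is on the spindle, level on the shoulder with its flat matched as far as the last pictures show, and released; the other gear was left alone, and the job is handed in (no verdict was returned).

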